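# Close a telescoping cutter case in the bench caddy and index it

## Robot

A 7-joint arm with a two-finger parallel gripper is mounted at the origin on the work surface. World frame = base frame: x ahead of the robot, y to its left, z up, the work surface at z = 0. Lengths are in m, angles in rad, forces in N, time in s.
With the tool pointing down it reaches from about 0.425 to 0.825 m from the base axis. Payload 3.6 kg.
Tool frame: the origin (TCP) lies midway between the tips of the shut fingers; the grasp point (between the pads) lies 19 mm behind it (bot.grasp_offset is the distance from the TCP to the grasp point, in m); z points along the fingers, y is the line along which they close (so a half turn about z gives the same grasp; the last joint's range is limited). The gripper opens to 93 mm and grips with 3 to 60 N. Pads are 15 mm wide; open, the fingers measure 128 mm over their backs; the gripper's body (75 mm by 188 mm) begins 65 mm behind the grasp point.
Start: joints at [-1.185, 0.615, -0.013, 1.423, 0.008, 1.103, -0.04], TCP at [0.261, 0.595, 0.219] pointing down, gripper open.
Joint ranges: [-3.12, 3.12], [-0.3, 2.06], [-1.34, 1.32], [0.26, 2.42], [-1.36, 4.5], [0.01, 1.98], [-2.84, 2.84]. Speed limits (rad/s): [2.79, 2.79, 3.14, 3.14, 3.14, 3.14, 3.14].

## Interface

Orientations are given as a unit quaternion [w, x, y, z].
In Python, from workcell import bot, read_camera, models gives the robot as it stands.
- The arm moves only by the shell command python3 -m creep 'ROWS'. ROWS is JSON, a list that holds one entry, the list of rows, each a list of 7 numbers: the shift along the tool's x, y, z as a fraction of full scale, then the turn, a rotation vector about the tool's x, y, z as a fraction of full scale, then the closure, from 0 (fully open) to 1 (shut). A call has 1 to 8 rows; each row is the pose to reach, as a shift and turn from the pose commanded when the call began, along the tool's axes at that moment; what a row does not reach only later rows make up. Full scale, the value 1, is 200 mm for a shift and pi/2 rad for a turn. A row lasts 1/10 s, in which the tool goes at most 50 mm and 8.59 degrees, less where a joint would pass 70% of its speed; a pose out of reach is approached as far as the arm can. A call with a number of a shift or a turn outside -1 to 1 is refused whole. A call with a gripper value outside its range is refused whole. The fingers move at their own pace and stop on an object; the grip force is fixed at half the most. Time passes only in rows, so rows that repeat a pose let the fingers close. It gives the time, the measured TCP pose, the force, the opening and the grip force at its end, in the units of the state.
- bot.sense(): the state, without advancing time (a new reading comes with each control period).
- read_camera(name): name is "side" or "top"; returns a dict with "img" (400x640x3 uint8, red, green, blue), "z_map" (400x640 float32, m along the optical axis (not along the pixel's ray), 0 where there is no reading), "fx", "fy", "cx", "cy" (pixels), "dist_coeffs" ([k1, k2, p1, p2, k3] as OpenCV has them; the pictures are not rectified), "R" (3x3) and "t" (3): a world point X has camera coordinates R X + t. Camera axes: x right, y down, z forward; pixel columns grow to the right and rows downward; lengths in m; the calibration is good to about 2 mm. A picture is of the moment at which its call begins.
- bot.close_job(): hands the job in; it is judged then, once.
Trained networks look in a picture, given as the dict that the camera call returned (one of the last four; its "shot" number tells which), for a name from the list of things; names that differ only in an ending like _2 or _b are one class to them, and where a whole thing is asked for, a point or a joint stands for the part that bears it (a point fixed in the world has none). Each returns a list of dicts, best first, with "p" (0 to 1); they miss things now and then, are a little off and sometimes report something else, mostly with a low value. They report only what shows in the picture. A call takes as long as a camera call.
- models.regions_of(picture, label): "region" (400x640 bool, what is visible of it) and "box" ([left, top, width, height] in pixels, round what is visible of it).
The state is a dict: "time": time; "joint_positions": joint angles; "joint_velocities": joint speeds; "joint_torque": joint torques, N m; "ee_pos": TCP position; "ee_rot": TCP orientation; "ft_force": force on the tool from outside, world axes, zero at the start; "torque": the same for the moment, N m; "width": opening from 0.0 (shut) to 1.0 (fully open); "grip_force": force on a finger pad.
Only numpy, scipy, OpenCV 4.12 (cv2) and the standard library are available. Lean on these libraries where they do the work, as an engineer would, in place of code of your own. Each camera call takes 0.05 s, during which the arm holds its last target. There are 200 camera calls.

## Task

One telescoping case in the rotating bench caddy still stands drawn out. Push it fully home, the innermost tube first and then the middle tube, and then turn the caddy's wheel exactly one click anticlockwise (seen from above), so that the next, empty pocket comes to the pointer. Leave the tools around the caddy where they are.

Things in the scene. Friction and masses are not known exactly. Their poses are not given: they have to be found in the camera images.
- caddy: Rotary bench caddy, fixed to the bench: a dark steel foot and on it a plywood wheel, 256 mm across, that turns about the upright z axis. Origin: on that axis at bench height. The foot's x axis points at a steel pointer (74 mm high, 152 mm out from the axis; does not turn), which marks the working pocket.
- axis (a point): Point on the wheel's axis, 112 mm above the bench, level with the wheel's top. Round it, on a circle of 78 mm radius, six pockets 60 degrees apart: upright dark grey sleeves, 56 mm outside diameter, rims 125 mm above the bench. Anticlockwise from the pocket at the pointer: the drawn-out case, two closed cases (tops at 141 mm), three empty pockets.
- post (a point): Centre of the top of one of six wooden push posts on the wheel's outer ring, by which it is pushed round: upright, 16 mm diameter, from 112 to 180 mm above the bench, 121 mm from the axis, 60 degrees apart, each half-way between two pockets. This is the post 30 degrees anticlockwise of the drawn-out case.
- wheel (a joint): Angle of the wheel in rad, 0 at the start, positive anticlockwise from above. A sprung detent holds it at 0 and every 60 degrees either way (one click = 1.047 rad). Pushing a post sideways needs about 2 to 4 N; once past half-way (0.52) the wheel snaps on to the next rest by itself and stays there.
- cap (a point): Centre of the flat top face of the innermost tube's cap: dark grey disc 50 mm in diameter and 8 mm thick, on a dark grey tube of 42 mm diameter. Fully home its underside rests on the middle tube's collar. Its top is 141 mm above the bench when both tubes are home, up to 277 mm when drawn out.
- collar (a point): Centre of the top face of the middle tube's collar: aluminium ring 60 mm in diameter and 8 mm thick round the top of a 49 mm tube. Fully home the collar rests on the sleeve's rim and its top is 133 mm above the bench. Starts drawn out, in the pocket at the pointer.
- case_inner (a joint): How far the innermost tube is drawn out of the middle tube, in m: 0 = fully home (firm stop), at most 0.068. It slides straight down, held only by friction (about 3 N), and stays where it is left.
- case_middle (a joint): How far the middle tube is drawn out of its sleeve, in m: 0 = fully home (firm stop), at most 0.068. Slides straight down, held by a stiffer friction (about 10 N), stays where it is left. A push on the cap so moves the innermost tube alone until it is home, then, if harder, the middle tube with it.
- pliers: Pliers lying on the bench, 180 mm long, steel jaws towards its +x, black handles. Bystander; origin under the middle. To be left alone.
- bench_brush: Bench brush lying on the bench, 200 mm long. Bystander; origin on its underside. To be left alone.
- foil_roll: Roll of copper foil lying flat, 84 mm diameter, 12 mm high. Bystander; origin under its centre. To be left alone.
- oil_bottle: White oil bottle standing, 56 mm diameter, 140 mm high. Bystander; origin under its centre. To be left alone.

How it is judged:
On the way, in this order (a step that is already met when the one before it is completed fails the run):
1. the innermost tube is fully home in the middle tube (value of joint case_inner below 0.003 m), for 0.1 s.
2. the middle tube is fully home too (value of joint each of case_inner, case_middle below 0.003 m), for 0.2 s.
3. the wheel rests one click further anticlockwise (value of joint wheel between 0.95 and 1.15 rad), for 0.2 s.
At the end, for the whole second after the job is handed in: Both tubes of the case are home to within 3 mm, and the wheel is at rest one click (1.047 rad, within 0.1) anticlockwise of where it started (all of step 2 and all of step 3 and velocity of joint wheel between -0.05 and 0.05 rad/s); the robot touches nothing.
It fails at once if the middle tube is pushed down, or the case carried round, by more than 12 mm while the innermost tube is still over 5 mm from home (distance of collar from where it was at the start of the episode above 0.012 m and value of joint case_inner above 0.005 m).
It fails at once if the wheel is turned on while the middle tube is still over 5 mm from home (value of joint wheel above 0.4 rad and value of joint case_middle above 0.005 m).
It fails at once if the wheel is turned more than one click, or the wrong way (value of joint wheel above 1.45 rad or value of joint wheel below -0.4 rad).
It fails at once if a bystander is moved by more than 30 mm (distance of any of pliers, bench_brush, foil_roll, oil_bottle from where it was at the start of the episode above 0.03 m).
It also fails if it takes over 51 s, if anything falls off the work surface, if the arm or the gripper's body presses on something with over 40 N, if the wrist force passes 120 N, or if a joint passes its speed limit or range.

## Working session

There is one attempt and no reset: what is moved stays moved. The work goes in short steps, Python scripts to look and compute and a shell command to move; the robot and the scene stay as the last step left them, time stands still between calls to the robot, and variables do not carry over. Pictures are saved under pics/ and viewed, at most 10 in all, crops included, and the job is handed in when it is done.

```bash
mkdir -p pics
cat > h.py <<'E'
import numpy as np, cv2
from workcell import bot, read_camera, models
def pts(p, mask):
    v,u=np.nonzero(mask & (p["z_map"]>0)); z=p["z_map"][v,u]
    K=np.array([[p["fx"],0,p["cx"]],[0,p["fy"],p["cy"]],[0,0,1.]])
    n=cv2.undistortPoints(np.c_[u,v].astype(float)[:,None],K,np.array(p["dist_coeffs"]))[:,0]
    c=np.c_[n*z[:,None],z]
    return (c-np.array(p["t"]))@np.array(p["R"])
E
python3 - <<'E'
from h import *
s=bot.sense(); print(s["time"],s["ee_pos"],s["ee_rot"],s["width"])
ims=[]
for n in ("top","side"):
    p=read_camera(n); ims.append(p["img"])
    for l in ("cap","collar","post","caddy","oil_bottle","pliers","bench_brush","foil_roll"):
        for d in models.regions_of(p,l)[:7 if l=="post" else 2]:
            w=pts(p,d["region"])
            if len(w)<5: continue
            zt=np.percentile(w[:,2],95); t=w[w[:,2]>zt-.006]
            print(n,l,round(d["p"],2),d["box"],"top z",zt.round(3),"mid",((t.min(0)+t.max(0))/2).round(3),"med",np.median(w,0).round(3))
    cv2.imwrite(f"pics/{n}1.png",p["img"][:,:,::-1])
E
```

```text
0.0 [0.26044329 0.59467192 0.21751611] [-2.14237896e-04  2.04887833e-01  9.78784644e-01 -1.24527916e-03] 1.0012820027847231
top cap 0.56 [333.5, 155.2, 17.6, 22.6] top z 0.249 mid [ 0.668 -0.061  0.247] med [ 0.663 -0.06   0.245]
top cap 0.32 [285.5, 153.8, 85.4, 91.7] top z 0.187 mid [ 0.593 -0.038  0.216] med [ 0.593 -0.037  0.112]
top collar 0.59 [329.7, 156.4, 21.4, 29.1] top z 0.248 mid [ 0.666 -0.061  0.246] med [ 0.659 -0.059  0.244]
top post 0.88 [289.1, 153.0, 83.0, 90.8] top z 0.192 mid [ 0.601 -0.045  0.219] med [ 0.593 -0.038  0.112]
top post 0.52 [426.2, 252.2, 28.2, 22.9] top z 0.141 mid [ 0.426 -0.374  0.14 ] med [ 0.425 -0.362  0.094]
top caddy 0.7 [290.1, 151.7, 85.2, 94.5] top z 0.187 mid [ 0.593 -0.039  0.216] med [ 0.592 -0.038  0.112]
top oil_bottle 0.62 [427.9, 249.7, 27.2, 23.3] top z 0.141 mid [ 0.426 -0.374  0.14 ] med [ 0.425 -0.363  0.096]
top pliers 0.93 [166.1, 230.3, 55.5, 20.6] top z 0.018 mid [0.463 0.377 0.018] med [0.445 0.377 0.014]
top bench_brush 0.58 [193.6, 163.1, 20.6, 65.8] top z 0.024 mid [0.607 0.363 0.022] med [0.629 0.366 0.019]
top foil_r
[... 493 characters left out ...]
 -0.062  0.223] med [ 0.591 -0.077  0.111]
side caddy 0.79 [293.3, 154.1, 103.1, 106.5] top z 0.202 mid [ 0.669 -0.062  0.222] med [ 0.593 -0.078  0.111]
side oil_bottle 0.68 [292.3, 309.1, 26.2, 44.0] top z 0.139 mid [ 0.427 -0.377  0.138] med [ 0.424 -0.391  0.085]
side pliers 0.64 [260.0, 130.8, 25.4, 29.9] top z 0.017 mid [0.465 0.375 0.016] med [0.447 0.375 0.012]
side bench_brush 0.68 [282.3, 134.7, 58.4, 11.6] top z 0.022 mid [0.609 0.359 0.02 ] med [0.62  0.363 0.016]
side foil_roll 0.72 [366.4, 311.5, 32.8, 31.9] top z 0.015 mid [ 0.621 -0.378  0.013] med [ 0.622 -0.38   0.011]
side foil_roll 0.54 [283.7, 133.5, 61.0, 15.4] top z 0.022 mid [0.609 0.36  0.02 ] med [0.622 0.363 0.016]
```

Run:
```python
from h import *
for n in ("top","side"):
    p=read_camera(n); m=np.zeros((400,640),bool); m[140:265,270:410]=1
    v,u=np.nonzero(m&(p["z_map"]>0)); w=pts(p,m)
    for lo,hi in((.165,.195),(.232,.26),(.135,.150)):
        k=np.zeros((400,640),np.uint8); s=(w[:,2]>lo)&(w[:,2]<hi); k[v[s],u[s]]=1
        c,lab,st,_=cv2.connectedComponentsWithStats(k)
        for i in range(1,c):
            q=w[(lab[v,u]==i)]
            if len(q)>4: print(n,lo,len(q),((q.min(0)+q.max(0))/2).round(3),q.mean(0).round(3),q[:,2].max().round(3))
    s=(w[:,2]>.1)&(w[:,2]<.128);(c,r)=cv2.minEnclosingCircle(w[s,:2].astype(np.float32));print("wheel",c,r)
    cv2.imwrite(f"pics/{n}2.png",cv2.resize(p["img"][140:265,270:410,::-1],(672,600),interpolation=cv2.INTER_CUBIC))
```

```text
top 0.165 32 [ 0.709 -0.01   0.174] [ 0.709 -0.011  0.178] 0.183
top 0.165 123 [ 0.659 -0.06   0.182] [ 0.653 -0.058  0.179] 0.195
top 0.165 30 [ 0.675 -0.126  0.175] [ 0.674 -0.126  0.178] 0.184
top 0.165 28 [0.628 0.077 0.175] [0.627 0.078 0.179] 0.185
top 0.165 29 [ 0.557 -0.153  0.175] [ 0.557 -0.152  0.179] 0.185
top 0.165 28 [0.511 0.05  0.18 ] [0.51  0.051 0.18 ] 0.186
top 0.165 28 [ 0.475 -0.063  0.179] [ 0.475 -0.064  0.18 ] 0.186
top 0.232 275 [ 0.667 -0.06   0.245] [ 0.667 -0.06   0.245] 0.252
top 0.135 6 [ 0.705 -0.01   0.143] [ 0.705 -0.01   0.144] 0.149
top 0.135 255 [0.648 0.015 0.141] [0.649 0.015 0.141] 0.147
top 0.135 5 [ 0.669 -0.123  0.143] [ 0.669 -0.123  0.143] 0.15
top 0.135 261 [0.576 0.039 0.141] [0.575 0.039 0.141] 0.148
wheel (0.5932578444480896, -0.03753633424639702) 0.128099724650383
side 0.165 35 [0.63  0.076 0.174] [0.63  0.074 0.176] 0.182
side 0.165 36 [0.514 0.049 0.174] [0.513 0.047 0.175] 0.182
side 0.165 18 [ 0.716 -0.015  0.173] [ 0.716 -0.017  0.174] 0.181
side 0.165 216 [ 0.67  -0.062  0.18 ] [ 0.664 -0.075  0.18 ] 0.195
side 0.165 44 [ 0.477 -
[... 179 characters left out ...]
 0.232 238 [ 0.669 -0.064  0.24 ] [ 0.668 -0.065  0.243] 0.248
side 0.135 24 [0.63  0.073 0.142] [0.63  0.073 0.142] 0.149
side 0.135 188 [0.578 0.038 0.141] [0.577 0.035 0.14 ] 0.147
side 0.135 167 [0.651 0.013 0.14 ] [0.65  0.013 0.14 ] 0.144
side 0.135 22 [0.512 0.046 0.142] [0.512 0.045 0.142] 0.148
side 0.135 8 [ 0.716 -0.018  0.145] [ 0.716 -0.018  0.144] 0.148
side 0.135 73 [ 0.667 -0.072  0.143] [ 0.663 -0.079  0.142] 0.15
side 0.135 24 [ 0.478 -0.071  0.142] [ 0.478 -0.071  0.142] 0.15
side 0.135 23 [ 0.677 -0.131  0.142] [ 0.676 -0.132  0.142] 0.149
side 0.135 24 [ 0.56  -0.159  0.142] [ 0.558 -0.159  0.142] 0.148
wheel (0.5929631590843201, -0.04058627784252167) 0.13051533699035645
```

View pics/top2.png

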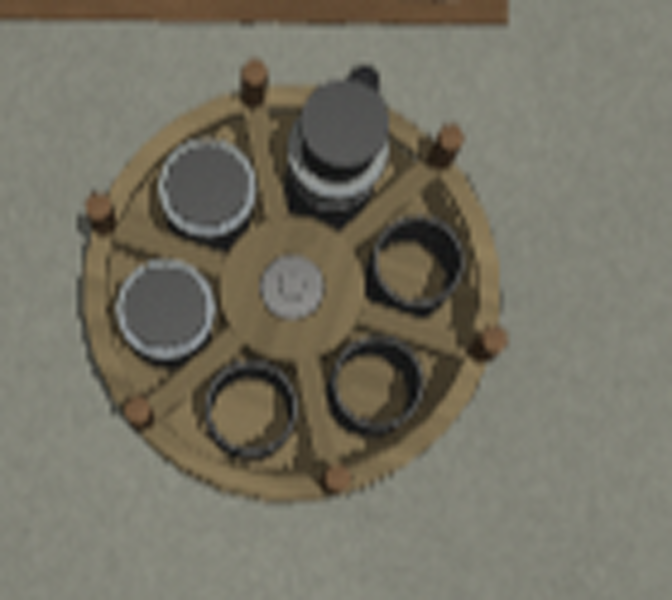

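View pics/side2.png

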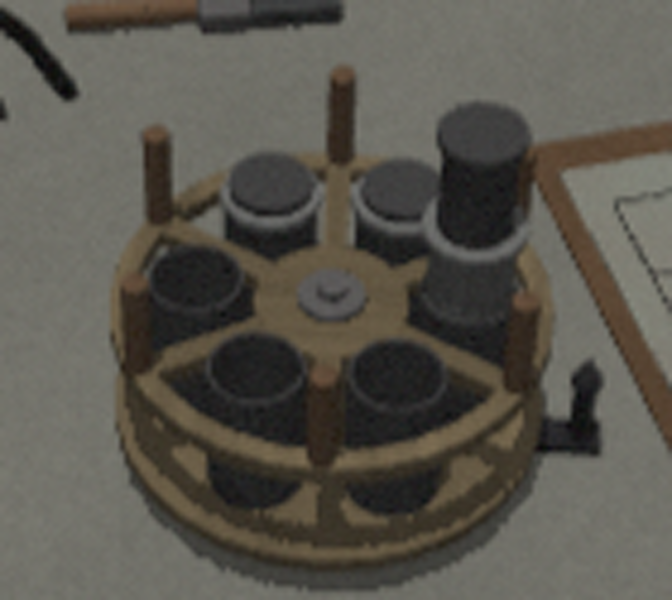

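The top view shows the wheel with its hub at about (292,285), the drawn-out case at (345,125) and its pointer at (365,75). Seen in the side view, the cap is at (485,130), the collar at (475,240), and post heads flank the case. That puts the axis near (0.593, -0.038), the cap at (0.668, -0.061, 0.247) and the posts at 12°, -48° and so on. I'll set out with the fingers shut.

```bash
python3 -m creep '[[[-0.2,-0.13,-0.4,0,0,0,1],[-0.8,-0.54,-0.42,0,0,0,1],[-0.8,-0.54,-0.42,0,0,0,1],[-0.8,-0.54,-0.42,0,0,0,1],[-0.8,-0.54,-0.42,0,0,0,1],[-0.8,-0.54,-0.42,0,0,0,1]]]'
python3 -m creep '[[[-0.8,-0.55,0,0,0,0,1],[-0.8,-0.55,0,0,0,0,1],[-0.8,-0.55,0,0,0,0,1],[-0.8,-0.55,0,0,0,0,1],[-0.8,-0.55,0,0,0,0,1]]]'
```

```text
time: 1.6
ee_pos: [0.3678, 0.4286, 0.3043]
ee_rot: [0.002, 0.209, 0.978, 0.0]
ft_force: [0.7, 0.5, -0.4]
width: 0.53
grip_force: 0.0
time: 2.1
ee_pos: [0.47, 0.2613, 0.3024]
ee_rot: [0.001, 0.21, 0.978, -0.002]
ft_force: [0.3, -0.0, 0.5]
width: 0.102
grip_force: 0.0
```

```bash
python3 -m creep '[[[-0.8,-0.55,0,0,0,0,1],[-0.8,-0.55,0,0,0,0,1],[-0.8,-0.55,0,0,0,0,1],[-0.8,-0.55,0,0,0,0,1],[-0.8,-0.55,0,0,0,0,1]]]'
python3 -m creep '[[[-0.78,-0.55,0,0,0,0,1],[-0.78,-0.55,0,0,0,0,1],[-0.78,-0.55,0,0,0,0,1],[-0.78,-0.55,0,0,0,0,1],[-0.78,-0.55,0,0,0,0,1],[-0.78,-0.55,0,0,0,0,1],[-0.78,-0.55,0,0,0,0,1]]]'
```

```text
time: 2.6
ee_pos: [0.5715, 0.0965, 0.3018]
ee_rot: [0.001, 0.21, 0.978, -0.002]
ft_force: [0.2, -0.5, -0.2]
width: 0.006
grip_force: 0.0
time: 3.3
ee_pos: [0.6676, -0.0567, 0.3022]
ee_rot: [-0.001, 0.203, 0.979, 0.001]
ft_force: [-0.1, 0.9, -0.1]
width: 0.006
grip_force: 0.0
```

```bash
python3 -m creep '[[[-0.01,-0.02,0.1,0,0,0,1],[-0.01,-0.02,0.2,0,0,0,1],[-0.01,-0.02,0.25,0,0,0,1],[-0.01,-0.02,0.3,0,0,0,1],[-0.01,-0.02,0.34,0,0,0,1],[-0.01,-0.02,0.38,0,0,0,1],[-0.01,-0.02,0.42,0,0,0,1],[-0.01,-0.02,0.46,0,0,0,1]]]'
python3 - <<'E'
from h import *
p=read_camera("side"); cv2.imwrite("pics/s3.png",cv2.resize(p["img"][110:265,270:430,::-1],(619,600),interpolation=cv2.INTER_CUBIC))
E
```

```text
time: 4.1
ee_pos: [0.6681, -0.065, 0.2106]
ee_rot: [0.0, 0.205, 0.979, 0.0]
ft_force: [-0.4, 1.4, 2.9]
width: 0.004
grip_force: 1.5
```

View pics/s3.png

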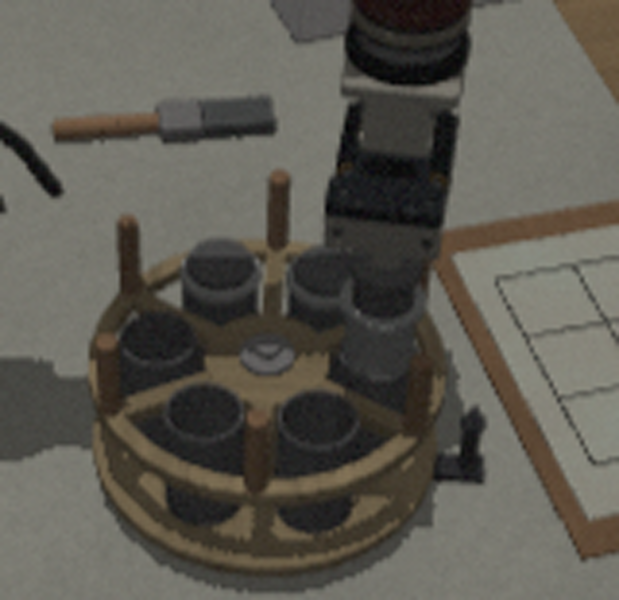

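The fingers rest on the cap at (385,285), and the collar at (380,325) is still up. The force is 3 N, so only the innermost tube is moving.

```bash
python3 -m creep '[[[0,0,0.03,0,0,0,1],[0,0,0.06,0,0,0,1],[0,0,0.09,0,0,0,1],[0,0,0.11,0,0,0,1]]]'
python3 -m creep '[[[0,0,0.02,0,0,0,1],[0,0,0.04,0,0,0,1],[0,0,0.05,0,0,0,1]]]'
```

```text
time: 4.55
ee_pos: [0.6681, -0.0656, 0.1881]
ee_rot: [0.0, 0.205, 0.979, -0.0]
ft_force: [-0.2, 1.8, 3.3]
width: 0.002
grip_force: 1.4
time: 4.85
ee_pos: [0.6683, -0.0657, 0.18]
ee_rot: [0.001, 0.205, 0.979, 0.0]
ft_force: [-1.5, 1.2, 8.5]
width: 0.004
grip_force: 4.4
```

```bash
python3 -m creep '[[[0,0,0.02,0,0,0,1],[0,0,0.02,0,0,0,1],[0,0,0.05,0,0,0,1],[0,0,0.08,0,0,0,1],[0,0,0.11,0,0,0,1],[0,0,0.14,0,0,0,1],[0,0,0.16,0,0,0,1],[0,0,0.17,0,0,0,1]]]'
python3 -m creep '[[[0,0,0.02,0,0,0,1],[0,0,0.04,0,0,0,1],[0,0,0.04,0,0,0,1]]]'
```

```text
time: 5.65
ee_pos: [0.6683, -0.0656, 0.1459]
ee_rot: [0.001, 0.205, 0.979, 0.0]
ft_force: [-1.7, 1.6, 8.5]
width: 0.007
grip_force: 4.4
time: 5.95
ee_pos: [0.6687, -0.0653, 0.1411]
ee_rot: [0.002, 0.205, 0.979, 0.0]
ft_force: [-5.9, 2.0, 19.3]
width: 0.001
grip_force: 9.4
```

```bash
python3 -m creep '[[[0,0,0.01,0,0,0,1],[0,0,0.01,0,0,0,1],[0,0,0.01,0,0,0,1]]]'
python3 -m creep '[[[0,0,-0.1,0,0,0,1],[0,0,-0.3,0,0,0,1],[0,0,-0.4,0,0,0,1],[0,0,-0.4,0,0,0,1],[0,0,-0.4,0,0,0,1]]]'
python3 - <<'E'
from h import *
p=read_camera("side"); m=np.zeros((400,640),bool); m[150:265,270:410]=1
w=pts(p,m); d=np.hypot(w[:,0]-.668,w[:,1]+.061); q=w[(d<.02)&(w[:,2]<.2)]; print(len(q),np.median(q,0),np.percentile(q[:,2],90))
cv2.imwrite("pics/s4.png",cv2.resize(p["img"][110:265,270:430,::-1],(619,600),interpolation=cv2.INTER_CUBIC))
s=bot.sense();print(s["ee_pos"],s["ft_force"])
E
```

```text
time: 6.25
ee_pos: [0.6689, -0.0652, 0.141]
ee_rot: [0.002, 0.205, 0.979, 0.001]
ft_force: [-7.8, 1.6, 24.5]
width: 0.006
grip_force: 12.7
time: 6.75
ee_pos: [0.6673, -0.0659, 0.2137]
ee_rot: [-0.001, 0.205, 0.979, -0.0]
ft_force: [-0.8, -0.0, -0.5]
width: 0.007
grip_force: 0.0
130 [ 0.66829324 -0.06204896  0.14072472] 0.14292594333627381
[ 0.66678735 -0.06571169  0.21272754] [-0.29125411 -0.29179362 -0.39927165]
```

View pics/s4.png

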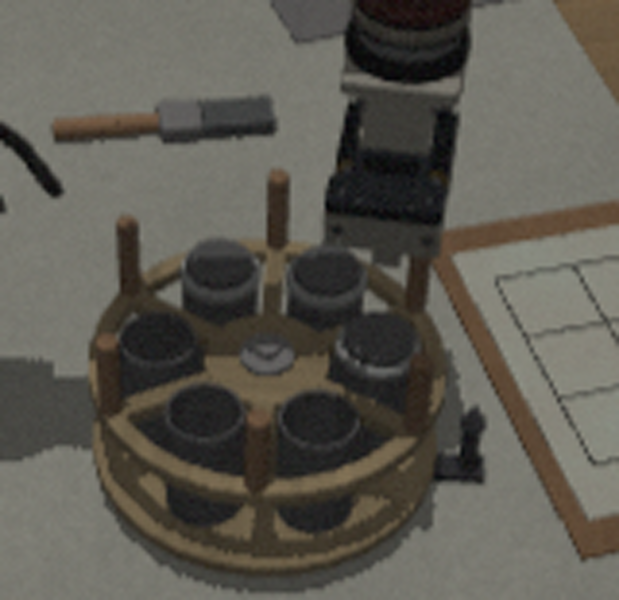

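The case is now at (378,340), level with the two closed ones, and the cap top measures 0.141. Next I go behind the post at (420,390), world (0.674, -0.128).

```bash
python3 -m creep '[[[-0.06,-0.24,-0.02,0,0,0,1],[-0.06,-0.47,-0.02,0,0,0,1],[-0.06,-0.47,0,0,0,0,1],[-0.06,-0.47,0.15,0,0,0,1],[-0.06,-0.47,0.31,0,0,0,1],[-0.06,-0.47,0.31,0,0,0,1],[-0.06,-0.47,0.31,0,0,0,1]]]'
python3 - <<'E'
from h import *
s=bot.sense(); e=s["ee_pos"]; print(e,s["ft_force"])
A=np.array([.594,-.039]); d=e[:2]-A; a0=np.degrees(np.arctan2(*d[::-1])); print(np.hypot(*d),a0)
for a in (-58,-50,-44,-38,-32,-28,-24,-20,-16):
    t=A+.125*np.array([np.cos(np.radians(a)),np.sin(np.radians(a))])-e[:2]
    print(a,(t@[-.916,.401]/.2).round(3),(t@[.401,.916]/.2).round(3))
E
```

```text
time: 7.5
ee_pos: [0.6404, -0.1561, 0.1513]
ee_rot: [-0.002, 0.205, 0.979, -0.0]
ft_force: [0.2, -0.8, -0.2]
width: 0.009
grip_force: 0.0
[ 0.64036983 -0.15614401  0.15128021] [ 0.18299202 -0.78533296 -0.22676486]
0.1259876220093923 -68.40455390237629
-58 -0.069 0.091
-50 -0.113 0.166
-44 -0.139 0.226
-38 -0.158 0.289
-32 -0.171 0.353
-28 -0.176 0.396
-24 -0.178 0.44
-20 -0.176 0.483
-16 -0.172 0.527
```

```bash
python3 -m creep '[[[-0.07,0.09,0,0,0,0,1],[-0.09,0.13,0,0,0,0,1],[-0.11,0.17,0,0,0,0,1],[-0.13,0.2,0,0,0,0,1],[-0.14,0.23,0,0,0,0,1],[-0.15,0.26,0,0,0,0,1],[-0.16,0.29,0,0,0,0,1],[-0.165,0.32,0,0,0,0,1]]]'
python3 -m creep '[[[-0.01,0.03,0,0,0,0,1],[-0.01,0.06,0,0,0,0,1],[-0.01,0.08,0,0,0,0,1],[-0.01,0.08,0,0,0,0,1]]]'
python3 - <<'E'
from h import *
p=read_camera("side"); cv2.imwrite("pics/s5.png",cv2.resize(p["img"][110:265,270:430,::-1],(619,600),interpolation=cv2.INTER_CUBIC))
E
```

```text
time: 8.3
ee_pos: [0.697, -0.1107, 0.1525]
ee_rot: [-0.0, 0.205, 0.979, -0.0]
ft_force: [-1.2, -1.9, 0.7]
width: 0.005
grip_force: 1.3
time: 8.7
ee_pos: [0.7065, -0.0946, 0.1527]
ee_rot: [0.001, 0.204, 0.979, 0.001]
ft_force: [0.8, 0.3, -0.0]
width: 0.007
grip_force: 0.0
```

View pics/s5.png

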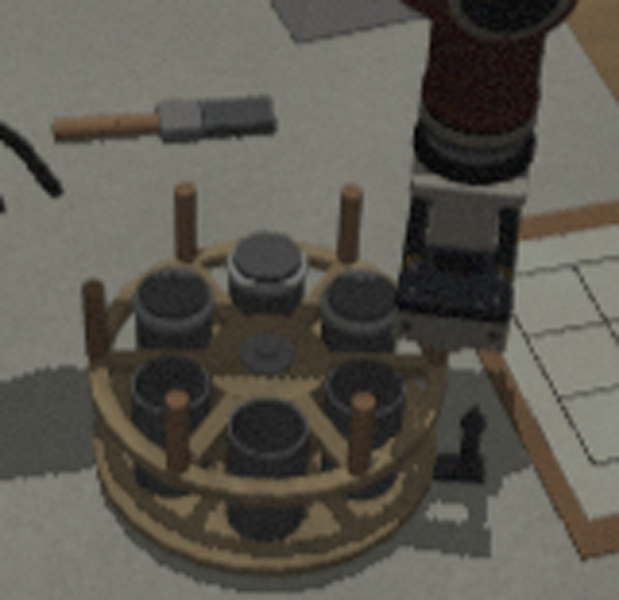

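The wheel is about half-way round, and the contact force has dropped to zero, so it seems to be snapping on. I'll wait and measure its angle.

```bash
python3 -m creep '[[[0,0,0,0,0,0,1],[0,0,0,0,0,0,1],[0,0,0,0,0,0,1]]]'
cat > wh.py <<'E'
from h import *
p=read_camera("side"); m=np.zeros((400,640),bool); m[140:265,270:410]=1
v,u=np.nonzero(m&(p["z_map"]>0)); w=pts(p,m)
k=np.zeros((400,640),np.uint8); s=(w[:,2]>.165)&(w[:,2]<.187)&(abs(np.hypot(w[:,0]-.594,w[:,1]+.039)-.121)<.016); k[v[s],u[s]]=1
c,lab,st,_=cv2.connectedComponentsWithStats(k)
for i in range(1,c):
    q=w[lab[v,u]==i]
    if len(q)>10: x=(q.min(0)+q.max(0))/2; print(len(q),x.round(3),np.degrees(np.arctan2(x[1]+.039,x[0]-.594)).round(1))
s=w[(w[:,2]>.137)&(w[:,2]<.147)]
E
python3 wh.py
```

```text
time: 9.05
ee_pos: [0.7053, -0.0973, 0.1527]
ee_rot: [0.0, 0.205, 0.979, 0.0]
ft_force: [-0.5, 0.4, -0.9]
width: 0.003
grip_force: 0.0
38 [0.655 0.064 0.175] 59.3
38 [0.534 0.064 0.174] 120.1
41 [ 0.474 -0.042  0.173] -178.6
47 [ 0.656 -0.144  0.174] -59.5
43 [ 0.535 -0.145  0.175] -119.3
```

```bash
python3 -m creep '[[[0,0,-0.1,0,0,0,1],[0,0,-0.3,0,0,0,1],[0,0,-0.5,0,0,0,1],[0,0,-0.5,0,0,0,1],[0,0,-0.5,0,0,0,1],[0,0,-0.5,0,0,0,1]]]'
python3 wh.py
```

```text
time: 9.7
ee_pos: [0.7044, -0.097, 0.2511]
ee_rot: [-0.002, 0.205, 0.979, -0.0]
ft_force: [-0.3, -0.4, -0.6]
width: 0.009
grip_force: 0.0
38 [0.629 0.075 0.174] 72.8
39 [0.512 0.048 0.175] 133.4
35 [ 0.712 -0.011  0.174] 13.3
47 [ 0.478 -0.068  0.174] -166.1
41 [ 0.679 -0.128  0.174] -46.4
47 [ 0.561 -0.156  0.174] -105.6
```

Posts are back at 12° and every 60° from there, so the wheel is one click on. I'll check that it has settled and take a last look.

```bash
python3 -m creep '[[[0,0,0,0,0,0,1],[0,0,0,0,0,0,1],[0,0,0,0,0,0,1],[0,0,0,0,0,0,1],[0,0,0,0,0,0,1],[0,0,0,0,0,0,1]]]'
cat >> wh.py <<'E'
for a in (-18,42):
    c=np.array([.594+.078*np.cos(np.radians(a)),-.039+.078*np.sin(np.radians(a))]); q=w[np.hypot(*(w[:,:2]-c).T)<.018]; print(a,len(q),np.median(q[q[:,2]<.2,2]))
cv2.imwrite("pics/s6.png",cv2.resize(p["img"][110:265,270:430,::-1],(619,600),interpolation=cv2.INTER_CUBIC))
E
python3 wh.py
```

```text
time: 10.35
ee_pos: [0.7053, -0.0971, 0.2527]
ee_rot: [0.0, 0.205, 0.979, -0.0]
ft_force: [0.0, 0.6, 0.0]
width: 0.008
grip_force: 0.0
35 [0.63  0.076 0.174] 72.8
36 [0.511 0.047 0.174] 134.1
37 [ 0.712 -0.012  0.174] 12.9
45 [ 0.478 -0.069  0.174] -165.3
42 [ 0.678 -0.127  0.174] -46.4
46 [ 0.561 -0.155  0.174] -105.8
-18 0 nan
42 84 0.14074140000489105
  return _methods._mean(a, axis=axis, dtype=dtype,
  ret = ret.dtype.type(ret / rcount)
```

View pics/s6.png

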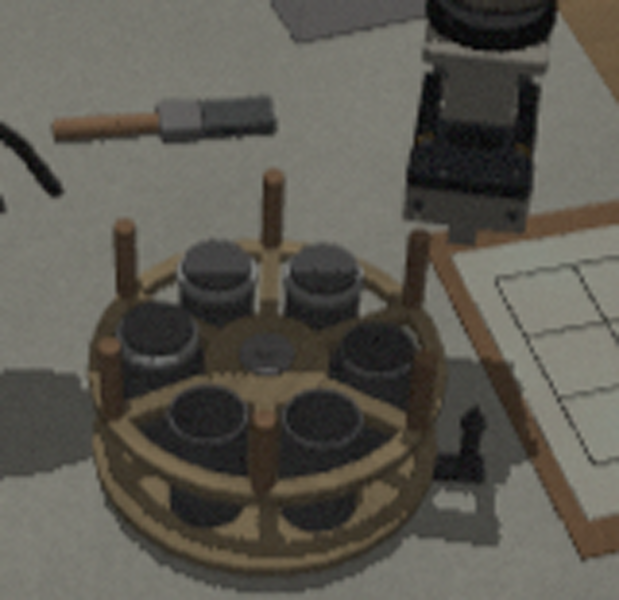

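The empty pocket at (380,345) is now at the pointer. The closed cases are at (325,270), (217,270) and (157,330), and the arm is clear.

```bash
python3 -c "
from workcell import bot
print(bot.close_job())"
```

```text
the job is handed in; nothing more can be done
None
```

The case is fully home (innermost tube, then middle tube), the wheel rests one click anticlockwise with the empty pocket at the pointer, the arm never went near the tools, and the job is handed in; no verdict came back.

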